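# Clear a jammed bench sander with a hooked pick and restart it

### The job

A wooden offcut is stuck in the narrow slot of the bench sander, too narrow for fingers. Take the hooked pick from its cradle, reach its hook down into the slot behind the offcut, drag the offcut fully out onto the feed ledge, and lay the pick back in its cradle the way it was; then put the offcut in the open tray. Only when that is done, restart the sander: press the small reset button fully down and let it up, then do the same with the large start button, leaving the bystanding mallet, gouge and sharpening stone where they are.

Things in the scene. Friction and masses are not known exactly. Their poses are not given: they have to be found in the camera images.
- sander: Fixed grey bench sander. Origin on the bench below the slot's mouth, z up. The slot, open above and at the mouth, runs along +x from x=0 to its closed end at x=166 mm. Slot floor and the rimless feed ledge before the mouth (x -130 to 0, y -80 to +40 mm) are one level surface 30 mm above the bench. Behind, from x=180 to 290 mm, stands the motor housing, 130 mm high.
- slot_mouth (a point): Middle of the slot's mouth, on the slot's floor, 30 mm above the bench; axes as the sander's. The slot is 18 mm wide (y -9 to +9), its walls 28 mm high above its floor: on +y a dark wooden fence 22 mm thick, on -y the grey belt housing with a brown abrasive belt, 50 mm thick.
- offcut: Loose pale wooden stick 60 x 12 x 18 mm (x, y, z), about 14 g. Origin at the centre of its underside; x along its length. At the start it lies flat on the slot's floor, along the slot, centre 50 to 100 mm in from the mouth.
- pick: Loose hooked pick, about 75 g, lying level in its cradle. Origin in the middle of the grip on the handle's axis; x towards the hook, z up. Square wooden handle 22 x 22 mm from x=-80 to +60 mm, brass collar to 72 mm, then a 5 mm steel rod to x=150 mm, where it bends straight down 60 mm. Centre of mass about 17 mm ahead of the origin.
- hook_tip (a point): The lower end of the pick's hook, at (150, 0, -60) mm in the pick's frame.
- cradle: Fixed plywood cradle. Origin on the bench under its middle, x along the resting pick. Base board 160 x 80 x 10 mm; two upright supports 10 mm thick at x=-52 and +52 mm, 60 mm wide, each with an open flaring notch about 26 mm wide at the bottom: notch floor 64 mm, top about 79 mm above the bench. Grip the handle between the supports (94 mm apart).
- cradle_rest (a point): Where the pick's origin lies when it rests in the cradle, 75 mm above the bench; axes as the cradle's.
- cradle_hook (a point): Where the hook's tip lies when the pick rests in the cradle, 15 mm above the bench.
- tray: Fixed open plywood tray, outside 110 x 140 x 35 mm (x, y, z), walls and floor 6 mm thick. Origin at the centre of its underside, on the bench.
- reset_button_top (a point): Centre of the top of the small black reset button (20 mm across), when up 62 mm above the bench, on a grey box 70 x 70 x 40 mm with a round collar up to 52 mm above the bench. z up.
- start_button_top (a point): Centre of the top of the large black start button (38 mm across), when up 62 mm above the bench, on its own grey box like the other. The two boxes stand side by side and may be swapped.
- reset_button (a joint): Travel of the reset button, 0 up to 0.006 m fully down; it springs back; about 5 N when fully down. It counts as pressed beyond 0.0045 m.
- start_button (a joint): Travel of the start button, the same as the reset button's.
- mallet: Bystander: dark wooden carver's mallet standing on its head, 205 mm tall, 86 mm across at the widest. Origin at the centre of its underside.
- gouge: Bystander: gouge lying flat, 265 mm long, 22 mm wide, 20 mm high. Origin on the underside at the front end of the handle; the handle goes 130 mm to -x, the blade 135 mm to +x.
- stone: Bystander: grey sharpening stone 60 x 150 x 25 mm lying flat. Origin at the centre of its underside.

How it is judged:
On the way, in this order (a step that is already met when the one before it is completed fails the run):
1. the pick is lifted out of its cradle (z of pick in the frame of cradle above 0.1 m), for 0.1 s.
2. the hook is down in the slot behind the offcut, touching it (x of hook_tip in the frame of offcut above 0.027 m and z of hook_tip in the frame of offcut below 0.018 m and y of hook_tip in the frame of slot_mouth between -0.01 and 0.01 m and x of offcut in the frame of slot_mouth above 0 m and contact force between pick and offcut above 0.01 N).
3. the offcut lies at rest on the feed ledge, fully out of the slot (x of offcut in the frame of slot_mouth below -0.031 m and z of offcut in the frame of slot_mouth between -0.004 and 0.02 m and linear speed of offcut below 0.02 m/s), for 0.2 s.
4. the pick lies back in its cradle, released (distance between pick and cradle_rest below 0.02 m and distance between hook_tip and cradle_hook below 0.025 m and linear speed of pick below 0.02 m/s and contact force between the fingers and pick below 0.1 N), for 0.2 s.
5. the offcut lies in the tray, released (x of offcut in the frame of tray between -0.049 and 0.049 m and y of offcut in the frame of tray between -0.064 and 0.064 m and z of offcut in the frame of tray between 0 and 0.028 m and linear speed of offcut below 0.02 m/s and contact force between the fingers and offcut below 0.1 N), for 0.2 s.
6. the reset button is pressed down (value of joint reset_button above 0.0045 m), for 0.03 s.
7. the reset button is let up (value of joint reset_button below 0.0015 m), for 0.05 s.
8. the start button is pressed down (value of joint start_button above 0.0045 m), for 0.03 s.
At the end, for the whole second after the job is handed in: The offcut lies in the tray (its centre inside the walls, resting on the tray's floor, not on its rim), the pick lies in its cradle (origin within 20 mm and hook tip within 25 mm of their places), both at rest, and both buttons are up again (within 1.5 mm) (x of offcut in the frame of tray between -0.049 and 0.049 m and y of offcut in the frame of tray between -0.064 and 0.064 m and z of offcut in the frame of tray between 0 and 0.028 m and distance between pick and cradle_rest below 0.02 m and distance between hook_tip and cradle_hook below 0.025 m and linear speed of each of offcut, pick below 0.02 m/s and value of joint each of reset_button, start_button below 0.0015 m); the robot touches nothing.
It fails at once if a bystander (mallet, gouge or stone) is moved more than 20 mm (distance of any of mallet, gouge, stone from where it was at the start of the episode above 0.02 m).
It fails at once if the fingers touch the offcut while it is still in the slot (contact force between the fingers and offcut above 0.5 N and x of offcut in the frame of slot_mouth above -0.025 m and y of offcut in the frame of slot_mouth between -0.01 and 0.01 m and z of offcut in the frame of slot_mouth below 0.03 m).
It fails at once if a button is pressed while the offcut is not in the tray or the pick is not in its cradle (value of joint any of reset_button, start_button above 0.003 m and not ((x of offcut in the frame of tray between -0.049 and 0.049 m and y of offcut in the frame of tray between -0.064 and 0.064 m and z of offcut in the frame of tray between 0 and 0.028 m) and (distance between pick and cradle_rest below 0.02 m and distance between hook_tip and cradle_hook below 0.025 m))).
It fails at once if both buttons are down at once (value of joint each of reset_button, start_button above 0.003 m).
It also fails if it takes over 69 s, if anything falls off the work surface, if the arm or the gripper's body presses on something with over 40 N, if the wrist force passes 120 N, or if a joint passes its speed limit or range.

### The arm

A 6-joint arm with a two-finger parallel gripper is mounted at the origin on the work surface. World frame = base frame: x ahead of the robot, y to its left, z up, the work surface at z = 0. Lengths are in m, angles in rad, forces in N, time in s.
With the tool pointing down it reaches from about 0.3 to 0.95 m from the base axis. Payload 3.1 kg.
Tool frame: the origin (TCP) lies at the very end of the fingers, on their centre line; the grasp point (between the pads) lies behind it (robot.hold_point_z is the z of the grasp point in the tool frame, in m); z points along the fingers, y is the line along which they close (so a half turn about z gives the same grasp; the last joint's range is limited). The gripper opens to 85 mm and grips with 20 to 120 N. Pads are 22 mm wide; open, the fingers measure 114 mm over their backs; the gripper's body (76 mm by 85 mm) begins 54 mm behind the grasp point. The pads swing forward as they close: fully open they stand 13 mm farther back than shut.
Start: joints at [1.181, 0.308, 1.634, -0, 1.2, -0.07], TCP at [0.197, 0.593, 0.231] pointing down, gripper open.
Joint ranges: [-3.06, 3.06], [-0.79, 1.96], [0.05, 2.63], [-1.19, 4.34], [0.05, 2.64], [-2.94, 2.94]. Speed limits (rad/s): [2.79, 2.79, 3.14, 3.14, 3.14, 3.14].

### API

Orientations are given as a rotation vector (axis times angle).
In Python, from rig import robot, viewer, job gives the robot as it stands.
- The arm moves only by the shell command python3 -m handwheel 'ROWS' [OPENING] [FORCE]. ROWS is JSON, a list of rows, each an object with "linear": the shift along the tool's x, y, z in m, a list of three; "dr": the turn, a rotation vector about the tool's x, y, z in rad, a list of three. A call has 1 to 12 rows; each row shifts and turns the commanded pose from where the row before left it, along the tool's axes as they then stand; what a row does not reach is not made up. A row lasts 1/12 s, in which the tool goes at most 41.7 mm and 7.16 degrees, less where a joint would pass 70% of its speed; a pose out of reach is approached as far as the arm can. A call is refused whole if a number of a shift passes 0.0417 or a number of a turn 0.125, either way. A call with a gripper value outside its range is refused whole. OPENING is the closure, from -1 (fully open) to 1 (shut), set as the call begins (- or left out, the last holds). The fingers move at their own pace and stop on an object; FORCE is the grip in N (left out, the last holds). Time passes only in rows, so rows that do not move let the fingers close. It gives the time, the measured TCP pose, the force, the opening and the grip force at its end, in the units of the state.
- robot.sense(): the state, without advancing time (a new reading comes with each control period).
- viewer.snapshot(name): name is "scene" or "top" or "wrist"; returns a dict with "img" (420x560x3 uint8, red, green, blue), "z_map" (420x560 float32, m along the optical axis (not along the pixel's ray), 0 where there is no reading), "K" (3x3 intrinsics, pixels), "xyz" and "rotation" of the camera in the world; the wrist camera has in their place "tool_from_camera" (4x4, takes a point from camera to tool coordinates, whose origin is the TCP and whose axes are the flange's). Camera axes: x right, y down, z forward; pixel columns grow to the right and rows downward; lengths in m; the calibration is good to about 2 mm. A picture is of the moment at which its call begins: read the wrist's pose just before it.
- job.sign_off(): hands the job in; it is judged then, once.
The state is a dict: "time_s": time; "joint_positions": joint angles; "joint_velocities": joint speeds; "joint_efforts": joint torques, N m; "tcp_pos": TCP position; "ee_rot": TCP orientation; "wrist_force": force on the tool from outside, world axes, zero at the start; "ft_torque": the same for the moment, N m; "opening": finger opening in m; "grasp_force": force on a finger pad.
Only numpy, scipy, OpenCV 4.12 (cv2) and the standard library are available. Lean on these libraries where they do the work, as an engineer would, in place of code of your own. Each camera call takes 0.05 s, during which the arm holds its last target. There are 200 camera calls.

## Working session

There is one attempt and no reset: what is moved stays moved. The work goes in short steps, Python scripts to look and compute and a shell command to move; the robot and the scene stay as the last step left them, time stands still between calls to the robot, and variables do not carry over. Pictures are saved under pics/ and viewed, at most 10 in all, crops included, and the job is handed in when it is done.

```bash
mkdir -p pics; ls
cat > h.py <<'E'
import numpy as np, cv2
from scipy.spatial.transform import Rotation as R
from rig import robot, viewer, job
def snap(n):
    s=robot.sense(); d=viewer.snapshot(n)
    if n=="wrist":
        T=np.eye(4);T[:3,:3]=R.from_rotvec(s["ee_rot"]).as_matrix();T[:3,3]=s["tcp_pos"]
        M=T@np.array(d["tool_from_camera"])
        d["rotation"]=M[:3,:3];d["xyz"]=M[:3,3]
    d["rotation"]=np.array(d["rotation"]);d["xyz"]=np.array(d["xyz"]);d["K"]=np.array(d["K"])
    return d
def cloud(d):
    z=d["z_map"];v,u=np.mgrid[:z.shape[0],:z.shape[1]]
    r=np.stack([u,v,np.ones_like(z)],-1)@np.linalg.inv(d["K"]).T
    return (r*z[...,None])@d["rotation"].T+d["xyz"]
def ray(d,u,v,h):
    r=d["rotation"]@np.linalg.inv(d["K"])@[u,v,1]
    return d["xyz"]+r*(h-d["xyz"][2])/r[2]
def save(d,n): cv2.imwrite(f"pics/{n}.png",d["img"][...,::-1])
E
python3 - <<'E'
from h import *
s=robot.sense();print({k:np.round(v,3).tolist() for k,v in s.items()},robot.hold_point_z)
for n in("scene","top"):
    d=snap(n);save(d,n);np.savez(f"{n}.npz",**d);print(n,d["xyz"],d["rotation"].round(3).tolist(),d["K"].tolist())
E
```

```text
pics
{'time_s': 0.0, 'joint_positions': [1.181, 0.309, 1.635, -0.0, 1.2, -0.07], 'joint_velocities': [-0.0, -0.001, 0.001, -0.002, -0.0, -0.001], 'joint_efforts': [0.0, -41.526, -27.666, -0.0, 0.01, -0.0], 'tcp_pos': [0.196, 0.593, 0.23], 'ee_rot': [-0.5, -3.101, 0.004], 'wrist_force': [0.402, -0.432, 0.117], 'ft_torque': [0.048, 0.025, 0.031], 'grasp_force': 0.0, 'opening': 0.086} -0.0187
scene [ 1.34838497 -0.27486492  0.60669203] [-1.834, -1.336, 0.707] [[383.2447572786229, 0.0, 281.3289507591275], [0.0, 383.2447572786229, 200.02456369985237], [0.0, 0.0, 1.0]]
top [ 0.4174846  -0.02053692  1.20167175] [-2.145, 2.142, -0.185] [[442.2502314434718, 0.0, 279.5780348726456], [0.0, 442.2502314434718, 209.06331106087467], [0.0, 0.0, 1.0]]
```

```bash
sed -i 's/    d\["rotation"\]=np.array(d\["rotation"\]);/    d["rotation"]=np.array(d["rotation"])\n    if d["rotation"].size==3: d["rotation"]=R.from_rotvec(d["rotation"]).as_matrix()\n    /' h.py; cat h.py | sed -n 10,16p
```

```text
d["rotation"]=np.array(d["rotation"])
    if d["rotation"].size==3: d["rotation"]=R.from_rotvec(d["rotation"]).as_matrix()
    d["xyz"]=np.array(d["xyz"]);d["K"]=np.array(d["K"])
    return d
def cloud(d):
    z=d["z_map"];v,u=np.mgrid[:z.shape[0],:z.shape[1]]
    r=np.stack([u,v,np.ones_like(z)],-1)@np.linalg.inv(d["K"]).T
```

View pics/top.png

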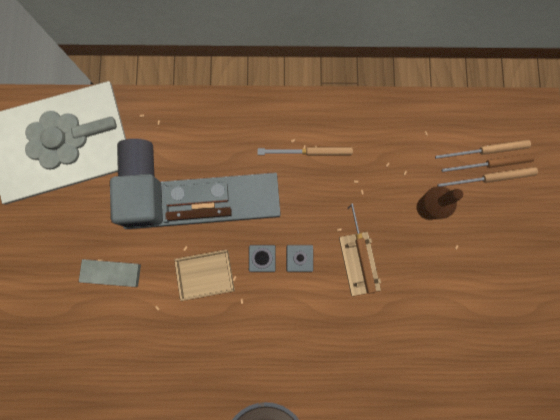

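View pics/scene.png

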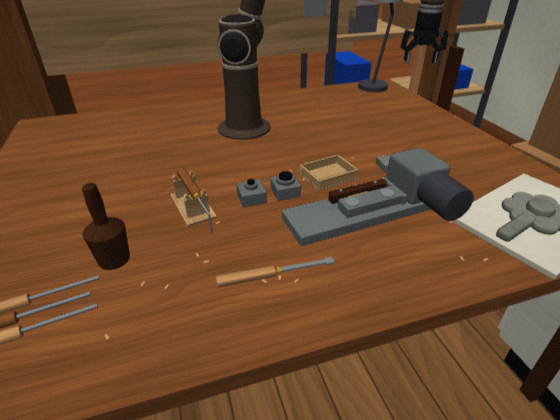

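The top view shows the sander (slot edge near (205,207), motor at left), tray (204,275), start box (262,258), reset box (300,258), cradle with pick (360,265), hook at (351,206). The scene view agrees. The gripper is not visible in the top view, so I'll check the calibration first.

Run:
```python
from h import *
for n in("scene","top"):
    d=dict(np.load(f"{n}.npz"));d["rotation"]=R.from_rotvec(d["rotation"]).as_matrix()
    print(n,d["rotation"].round(3).tolist())
    for p in([0,0,0],[.197,.593,.231],[.4,0,0]):
        q=d["K"]@d["rotation"].T@(np.array(p)-d["xyz"]);print(p,(q/q[2]).round(0))
    c=cloud(d);print("zero frac",(d["z_map"]==0).mean())
    if n=="top":
        for nm,u,v in[("motor",135,195),("ledge",255,200),("start",262,258),("reset",300,258),("tray",204,275),("box",290,250),("handle",370,265),("bench",450,300),("hook",351,206),("offcut",203,206),("mallet",440,200)]:
            print(nm,c[v,u].round(3))
        z=c[...,2];im=d["img"]
        cv2.imwrite("pics/topcrop.png",cv2.resize(im[130:310,90:390,::-1],(800,480),interpolation=cv2.INTER_CUBIC))
```

```text
scene [[0.304, 0.541, -0.785], [0.953, -0.178, 0.246], [-0.006, -0.822, -0.569]]
[0, 0, 0] [244. 127.   1.]
[0.197, 0.593, 0.231] [419.  65.   1.]
[0.4, 0, 0] [274. 179.   1.]
zero frac 0.00415391156462585
top [[0.0, -0.987, 0.159], [-1.0, -0.002, -0.013], [0.013, -0.159, -0.987]]
[0, 0, 0] [265. 447.   1.]
[0.197, 0.593, 0.231] [-23. 388.   1.]
[0.4, 0, 0] [266. 287.   1.]
zero frac 0.004098639455782313
motor [0.625 0.322 0.128]
ledge [0.631 0.031 0.031]
start [0.474 0.01  0.06 ]
reset [ 0.474 -0.088  0.062]
tray [0.432 0.166 0.006]
box [ 0.496 -0.063  0.042]
handle [ 0.458 -0.279  0.008]
bench [ 0.366 -0.491  0.002]
hook [ 0.607 -0.22   0.076]
offcut [0.611 0.167 0.047]
mallet [ 0.615 -0.433  0.126]
```

View pics/topcrop.png

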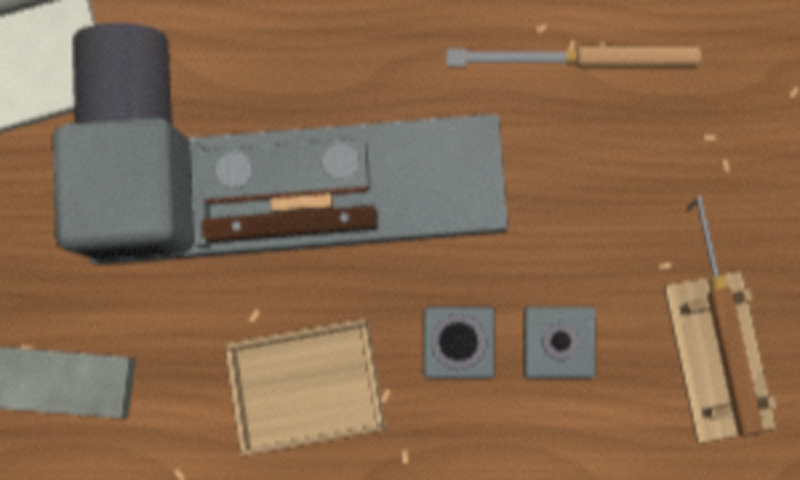

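The crop shows the offcut (crop (300,202)) in the slot between the fence (290,222) and belt housing. The hook points into the upper area (700,200). I'll measure all of these from the cloud.

Run:
```python
from h import *
d=dict(np.load("top.npz"));d["rotation"]=R.from_rotvec(d["rotation"]).as_matrix()
c=cloud(d);X,Y,Z=c[...,0],c[...,1],c[...,2]
hsv=cv2.cvtColor(d["img"],cv2.COLOR_RGB2HSV);H,S,V=[hsv[...,i].astype(int) for i in range(3)]
def rect(m,nm,h=None):
    m=cv2.morphologyEx(m.astype(np.uint8),cv2.MORPH_OPEN,np.ones((2,2)))
    n,l,st,_=cv2.connectedComponentsWithStats(m);k=1+np.argmax(st[1:,4]);m=l==k
    if h is None: P=c[m][:,:2]
    else:
        v,u=np.nonzero(m);P=np.array([ray(d,a,b,h)[:2] for a,b in zip(u,v)])
    r=cv2.minAreaRect((P*1000).astype(np.float32));print(nm,"n",m.sum(),"z",np.median(Z[m]).round(4),"ctr",np.round(r[0],1),"size",np.round(r[1],1),"ang",round(r[2],2),"corners",cv2.boxPoints(r).round(0).tolist())
    return m
def roi(u0,v0,u1,v1):
    m=np.zeros(Z.shape,bool);m[v0:v1,u0:u1]=1;return m
# crop -> full: u=90+cu*.375, v=130+cv*.375
rect(roi(160,170,285,230)&(Z>.02)&(Z<.038)&(S<90),"ledge/base",.03)
rect(roi(160,200,240,225)&(Z>.05)&(Z<.064)&(S>110)&(V<110),"fence",.058)
rect(roi(185,200,220,212)&(V>150)&(S>80),"offcut",.048)
rect(roi(240,240,280,275)&(V<45)&(Z>.05),"start",.062)
rect(roi(285,240,320,275)&(V<45)&(Z>.05),"reset",.062)
rect(roi(240,240,280,275)&(Z>.03)&(Z<.047),"startbox",.04)
rect(roi(285,240,320,275)&(Z>.03)&(Z<.047),"resetbox",.04)
rect(roi(170,245,240,305)&(Z>.025)&(Z<.045),"trayrim",.035)
rect(roi(335,225,390,300)&(Z>.08)&(Z<.095)&(S>100),"handle",.086)
rect(roi(335,225,390,300)&(Z>.004)&(Z<.016)&(V>110),"base",.01)
rect(roi(335,195,365,240)&(Z>.06)&(Z<.09),"rod",.0775)
```

```text
ledge/base n 2875 z 0.0296 ctr [630.6 125.1] size [120.6 320.2] ang 4.78 corners [[557.0, 280.0], [584.0, -40.0], [704.0, -29.0], [677.0, 290.0]]
fence n 437 z 0.0574 ctr [587.7 173.7] size [ 20.9 164.5] ang 4.7 corners [[571.0, 255.0], [584.0, 91.0], [605.0, 93.0], [591.0, 257.0]]
offcut n 103 z 0.0467 ctr [610.5 165.6] size [12.4 55.8] ang 4.3 corners [[602.0, 193.0], [606.0, 137.0], [619.0, 138.0], [615.0, 194.0]]
start n 127 z 0.0616 ctr [472.8   9.9] size [28.1 30.8] ang 0.07 corners [[459.0, 25.0], [459.0, -5.0], [487.0, -5.0], [487.0, 25.0]]
reset n 18 z 0.0619 ctr [472.9 -88.8] size [ 7.7 12.8] ang 89.62 corners [[467.0, -93.0], [479.0, -93.0], [479.0, -85.0], [467.0, -85.0]]
startbox n 339 z 0.0393 ctr [471.4   9.3] size [65.  65.6] ang 0.08 corners [[439.0, 42.0], [439.0, -24.0], [504.0, -23.0], [504.0, 42.0]]
resetbox n 550 z 0.0393 ctr [472.9 -90.2] size [67.7 65.8] ang 0.04 corners [[439.0, -57.0], [439.0, -123.0], [507.0, -123.0], [507.0, -57.0]]
trayrim n 459 z 0.0309 ctr [428.6 160.1] size [109.6 140.2] ang 10.36 corners [[362.0, 219.0], [387.0, 81.0], [495.0, 101.0], [470.0, 239.0]]
handle n 495 z 0.0846 ctr [ 458.1 -251.5] size [150.2  22.9] ang 10.87 corners [[382.0, -254.0], [387.0, -277.0], [534.0, -249.0], [530.0, -226.0]]
base n 810 z 0.0095 ctr [ 455.4 -232.9] size [159.8  44.8] ang 9.37 corners [[373.0, -224.0], [380.0, -268.0], [538.0, -242.0], [531.0, -198.0]]
rod n 100 z 0.077 ctr [ 564.6 -236. ] size [93.4 18.2] ang 7.07 corners [[517.0, -233.0], [519.0, -251.0], [612.0, -239.0], [610.0, -221.0]]
```

```bash
cat >> h.py <<'E'
def goto(x,y,z,yaw_x):
    "print shift to do in present tool axes, and turn about tool z, for tool x axis at yaw_x deg, tool down"
    s=robot.sense();M=R.from_rotvec(s["ee_rot"]).as_matrix();dp=np.array([x,y,z])-s["tcp_pos"]
    T=np.array([[np.cos(np.radians(yaw_x)),np.sin(np.radians(yaw_x)),0],[np.sin(np.radians(yaw_x)),-np.cos(np.radians(yaw_x)),0],[0,0,-1]]).astype(float)
    print("t",round(s["time_s"],2),"tcp",np.round(s["tcp_pos"],4),"yaw",np.degrees(np.arctan2(M[1,0],M[0,0])).round(2),"shift tool",(M.T@dp).round(4),"turn",R.from_matrix(M.T@T).as_rotvec().round(4),"q",np.round(s["joint_positions"],2))
    print("open",round(s["opening"],4),"grip",round(s["grasp_force"],2),"F",np.round(s["wrist_force"],2))
E
python3 -m handwheel '[{"linear":[-0.0235,-0.0326,0],"dr":[0,0,0]},{"linear":[-0.0235,-0.0326,0],"dr":[0,0,0]},{"linear":[-0.0235,-0.0326,0],"dr":[0,0,0]},{"linear":[-0.0235,-0.0326,0],"dr":[0,0,0]},{"linear":[-0.0235,-0.0326,0],"dr":[0,0,0]},{"linear":[-0.0235,-0.0326,0],"dr":[0,0,0]},{"linear":[-0.0235,-0.0326,0],"dr":[0,0,0]},{"linear":[-0.0235,-0.0326,0],"dr":[0,0,0]},{"linear":[-0.0235,-0.0326,0],"dr":[0,0,0]},{"linear":[-0.0235,-0.0326,0],"dr":[0,0,0]},{"linear":[-0.0235,-0.0326,0],"dr":[0,0,0]}]' -1
python3 -m handwheel '[{"linear":[-0.0235,-0.0326,0],"dr":[0,0,0]},{"linear":[-0.0235,-0.0326,0],"dr":[0,0,0]},{"linear":[-0.0235,-0.0326,0],"dr":[0,0,0]},{"linear":[-0.0235,-0.0326,0],"dr":[0,0,0]},{"linear":[-0.0235,-0.0326,0],"dr":[0,0,0]},{"linear":[-0.0235,-0.0326,0],"dr":[0,0,0]},{"linear":[-0.0235,-0.0326,0],"dr":[0,0,0]},{"linear":[-0.0235,-0.0326,0],"dr":[0,0,0]},{"linear":[-0.0235,-0.0326,0],"dr":[0,0,0]},{"linear":[-0.0235,-0.0326,0],"dr":[0,0,0]},{"linear":[-0.0235,-0.0326,0],"dr":[0,0,0]}]'
python3 -c "
from h import *
goto(.462,-.251,.23,10.8)"
```

```text
time_s: 1.02
tcp_pos: [0.3289, 0.1698, 0.2311]
ee_rot: [0.499, 3.102, -0.0]
wrist_force: [1.1, 0.2, 0.0]
opening: 0.0852
grasp_force: 0.0
time_s: 1.93
tcp_pos: [0.4616, -0.252, 0.2307]
ee_rot: [-0.501, -3.101, -0.001]
wrist_force: [-0.2, 0.7, 0.7]
opening: 0.0855
grasp_force: 0.0
t 1.93 tcp [ 0.4616 -0.252   0.2307] yaw 161.63 shift tool [-0.0001  0.0011  0.0007] turn [-9.0000e-04 -8.0000e-04  2.6325e+00] q [-0.58  0.12  1.87  0.    1.16 -1.83]
open 0.0855 grip 0.0 F [-0.16  0.72  0.68]
```

```bash
python3 -m handwheel '[{"linear":[0,0,0],"dr":[0,0,0.125]},{"linear":[0,0,0],"dr":[0,0,0.125]},{"linear":[0,0,0],"dr":[0,0,0.125]},{"linear":[0,0,0],"dr":[0,0,0.125]},{"linear":[0,0,0],"dr":[0,0,0.125]},{"linear":[0,0,0],"dr":[0,0,0.125]},{"linear":[0,0,0],"dr":[0,0,0.125]},{"linear":[0,0,0],"dr":[0,0,0.125]},{"linear":[0,0,0],"dr":[0,0,0.125]},{"linear":[0,0,0],"dr":[0,0,0.125]},{"linear":[0,0,0],"dr":[0,0,0.125]}]' >/dev/null
python3 -m handwheel '[{"linear":[0,0,0],"dr":[0,0,0.125]},{"linear":[0,0,0],"dr":[0,0,0.125]},{"linear":[0,0,0],"dr":[0,0,0.125]},{"linear":[0,0,0],"dr":[0,0,0.125]},{"linear":[0,0,0],"dr":[0,0,0.125]},{"linear":[0,0,0],"dr":[0,0,0.125]},{"linear":[0,0,0],"dr":[0,0,0.125]},{"linear":[0,0,0],"dr":[0,0,0.125]},{"linear":[0,0,0],"dr":[0,0,0.125]},{"linear":[0,0,0],"dr":[0,0,0.125]},{"linear":[0,0,0],"dr":[0,0,0.007]}]' >/dev/null
python3 - <<'E'
from h import *
goto(.462,-.251,.23,10.8)
d=snap("wrist");save(d,"w1");np.savez("w1.npz",**d)
c=cloud(d);print(d["xyz"],(d["z_map"]==0).mean())
Z=c[...,2]; hsv=cv2.cvtColor(d["img"],cv2.COLOR_RGB2HSV)
print(np.histogram(Z[Z>-1],bins=[-.01,.005,.015,.03,.06,.07,.082,.09,.1,.15,.3])[0])
m=((Z>.081)&(Z<.092)).astype(np.uint8)
n,l,st,_=cv2.connectedComponentsWithStats(m);k=1+np.argmax(st[1:,4]);P=c[l==k]
r=cv2.minAreaRect((P[:,:2]*1000).astype(np.float32));print(r,cv2.boxPoints(r).round(1).tolist(),np.median(P[:,2]))
E
```

```text
t 3.77 tcp [ 0.4614 -0.2498  0.2307] yaw 10.74 shift tool [0.0003 0.0013 0.0007] turn [-0.0007  0.0008 -0.001 ] q [-0.58  0.12  1.87 -0.    1.16  0.8 ]
open 0.0853 grip 0.0 F [-0.61 -0.44 -0.67]
[ 0.54155092 -0.2350162   0.37294602] 0.00415391156462585
[158307   6230   3268   9414   2026   1851   3597   3203   2928  15428]
((464.1813659667969, -251.5448455810547), (149.9554901123047, 21.93909454345703), 10.987345695495605) [[388.5, -255.10000610351562], [392.70001220703125, -276.6000061035156], [539.9000244140625, -248.0], [535.7000122070312, -226.5]] 0.08515698754157383
```

View pics/w1.png

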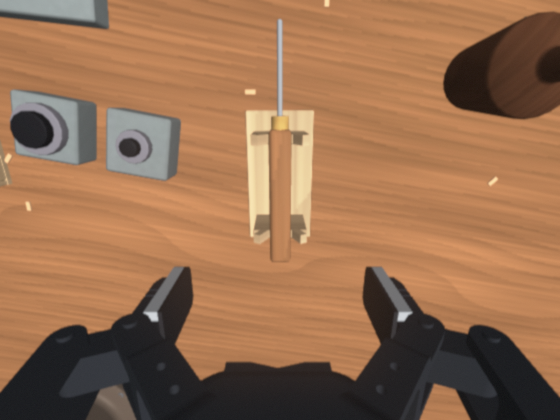

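```bash
python3 -m handwheel '[{"linear":[0.0033,0.002,0.035],"dr":[0,0,0]},{"linear":[0,0,0.035],"dr":[0,0,0]},{"linear":[0,0,0.035],"dr":[0,0,0]},{"linear":[0,0,0.035],"dr":[0,0,0]},{"linear":[0,0,0.025],"dr":[0,0,0]},{"linear":[0,0,0.0095],"dr":[0,0,0]},{"linear":[0,0,0],"dr":[0,0,0]}]'
python3 -m handwheel '[{"linear":[0,0,0],"dr":[0,0,0]},{"linear":[0,0,0],"dr":[0,0,0]},{"linear":[0,0,0],"dr":[0,0,0]},{"linear":[0,0,0],"dr":[0,0,0]},{"linear":[0,0,0],"dr":[0,0,0]},{"linear":[0,0,0],"dr":[0,0,0]},{"linear":[0,0,0],"dr":[0,0,0]}]' 1 60
python3 -c "
from h import *
goto(.465,-.251,.056,10.9)"
```

```text
time_s: 4.4
tcp_pos: [0.463, -0.2499, 0.0539]
ee_rot: [-3.123, -0.3, 0.008]
wrist_force: [-0.1, 1.1, 1.0]
opening: 0.0853
grasp_force: 0.0
time_s: 4.98
tcp_pos: [0.4666, -0.2521, 0.0583]
ee_rot: [3.126, 0.298, 0.003]
wrist_force: [0.5, 0.3, 7.2]
opening: 0.0211
grasp_force: 60.0
t 4.98 tcp [ 0.4666 -0.2521  0.0583] yaw 10.89 shift tool [-0.0014 -0.0014  0.0023] turn [ 0.002  -0.002  -0.0003] q [-0.58  0.36  1.97 -0.    0.81  0.8 ]
open 0.0211 grip 59.97 F [0.48 0.32 7.22]
```

```bash
python3 -m handwheel '[{"linear":[0,0,-0.01],"dr":[0,0,0]},{"linear":[0,0,-0.02],"dr":[0,0,0]},{"linear":[0,0,-0.03],"dr":[0,0,0]},{"linear":[0,0,-0.03],"dr":[0,0,0]},{"linear":[0,0,-0.03],"dr":[0,0,0]},{"linear":[0,0,-0.03],"dr":[0,0,0]},{"linear":[0,0,0],"dr":[0,0,0]}]'
python3 -m handwheel '[{"linear":[0,0,0],"dr":[0,0,-0.06]},{"linear":[0,0,0],"dr":[0,0,-0.12]},{"linear":[0,0,0],"dr":[0,0,-0.12]},{"linear":[0,0,0],"dr":[0,0,-0.12]},{"linear":[0,0,0],"dr":[0,0,-0.12]},{"linear":[0,0,0],"dr":[0,0,-0.125]},{"linear":[0,0,0],"dr":[0,0,-0.125]},{"linear":[0,0,0],"dr":[0,0,-0.125]},{"linear":[0,0,0],"dr":[0,0,-0.125]},{"linear":[0,0,0],"dr":[0,0,-0.125]},{"linear":[0,0,0],"dr":[0,0,-0.125]},{"linear":[0,0,0],"dr":[0,0,-0.12]}]'
python3 -m handwheel '[{"linear":[0,0,0],"dr":[0,0,-0.054]},{"linear":[0,0,0],"dr":[0,0,0]}]'
python3 -c "
from h import *
goto(.6162,.0616,.2,94.76)"
```

```text
time_s: 5.57
tcp_pos: [0.4692, -0.2538, 0.2141]
ee_rot: [3.12, 0.297, 0.016]
wrist_force: [1.2, -0.4, -0.1]
opening: 0.0208
grasp_force: 59.0
time_s: 6.57
tcp_pos: [0.4647, -0.2509, 0.206]
ee_rot: [-2.181, -2.259, 0.001]
wrist_force: [0.0, 0.1, -0.0]
opening: 0.0209
grasp_force: 58.9
time_s: 6.73
tcp_pos: [0.4647, -0.2509, 0.2061]
ee_rot: [-2.125, -2.311, 0.001]
wrist_force: [-0.5, 0.6, -0.9]
opening: 0.0213
grasp_force: 58.9
t 6.73 tcp [ 0.4647 -0.2509  0.2061] yaw 94.81 shift tool [0.2987 0.1771 0.0061] turn [-0.0014 -0.001   0.0008] q [-0.58  0.15  1.88 -0.    1.11 -0.66]
open 0.0213 grip 58.94 F [-0.45  0.64 -0.94]
```

```bash
python3 -m handwheel '[{"linear":[0.0150,0.0089,0],"dr":[0,0,0]},{"linear":[0.0299,0.0177,0],"dr":[0,0,0]},{"linear":[0.0299,0.0177,0],"dr":[0,0,0]},{"linear":[0.0299,0.0177,0],"dr":[0,0,0]},{"linear":[0.0299,0.0177,0],"dr":[0,0,0]},{"linear":[0.0299,0.0177,0],"dr":[0,0,0]},{"linear":[0.0299,0.0177,0],"dr":[0,0,0]},{"linear":[0.0299,0.0177,0],"dr":[0,0,0]},{"linear":[0.0299,0.0177,0],"dr":[0,0,0]},{"linear":[0.0299,0.0177,0],"dr":[0,0,0]},{"linear":[0.0150,0.0089,0],"dr":[0,0,0]},{"linear":[0,0,0],"dr":[0,0,0]}]'
python3 - <<'E'
from h import *
goto(.6162,.0616,.2,94.76)
for n in("scene","wrist","top"):
    d=snap(n);save(d,n+"2");np.savez(n+"2.npz",**d)
    # expected hook tip/bend projection
    p=np.array(robot.sense()["tcp_pos"])+R.from_rotvec(robot.sense()["ee_rot"]).apply([.150,0,.041])
    q=d["K"]@d["rotation"].T@(p-d["xyz"]);print(n,p,(q/q[2]).round(1))
a=cv2.imread("pics/scene2.png")[130:270,270:470];b=cv2.imread("pics/wrist2.png")[0:300,130:430]
cv2.imwrite("pics/c2.png",np.hstack([cv2.resize(a,(428,300),interpolation=2),b]))
E
```

```text
time_s: 7.73
tcp_pos: [0.6181, 0.0652, 0.2063]
ee_rot: [-2.124, -2.314, -0.003]
wrist_force: [0.3, -0.8, -1.3]
opening: 0.0208
grasp_force: 59.0
t 7.73 tcp [0.6181 0.0652 0.2063] yaw 94.89 shift tool [-0.0035 -0.0022  0.0063] turn [ 0.0007 -0.0016  0.0023] q [ 0.03  0.32  1.66  0.    1.15 -0.05]
open 0.0208 grip 58.98 F [ 0.29 -0.83 -1.34]
scene [0.60429034 0.21258408 0.16508821] [378.1 149.6   1. ]
wrist [0.6038939  0.21118306 0.16494526] [275.  -28.2   1. ]
top [0.60378409 0.21038374 0.16495133] [176.8 200.9   1. ]
```

View pics/c2.png

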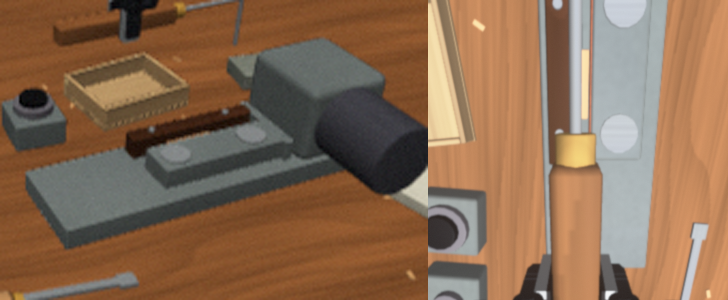

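Scene crop: hook tip at (381,150), 2–3 px from prediction. Wrist crop: rod over the slot, with the pale offcut visible right of the rod (full image ≈ (285,85)). Next I'll refine the rod and the slot.

Run:
```python
from h import *
O=np.array([.6135,.0935]);a=np.radians(94.76);ex=np.array([np.cos(a),np.sin(a)]);ey=np.array([-ex[1],ex[0]])
def S(p): p=np.asarray(p)[...,:2]-O; return np.stack([p@ex,p@ey],-1)*1000
goto(.6162,.0616,.076,94.76)
for n in("wrist2","top2"):
    d=dict(np.load(n+".npz"));c=cloud(d);Z=c[...,2];s=S(c)
    hsv=cv2.cvtColor(d["img"],cv2.COLOR_RGB2HSV);H,Sa,V=[hsv[...,i].astype(int) for i in range(3)]
    m=(Z>.21)&(Z<.24)&(s[...,0]>45)&(s[...,0]<170)&(abs(s[...,1])<40)&(Sa<90);q=s[m]
    if m.sum()>20: print(n,"rod n",m.sum(),"xrange",np.percentile(q[:,0],[1,99]).round(1),"fit y",np.polyfit(q[:,0],q[:,1],1).round(4),"y@",q[:,1].mean().round(1),"z",np.median(Z[m]).round(4))
    m=(Z<.07)&(Z>.03)&(V>140)&(Sa>70)&(H<25)&(abs(s[...,1])<20)&(s[...,0]>0)&(s[...,0]<160)
    v,u=np.nonzero(m)
    if len(v): P=S([ray(d,x,y,.048) for x,y in zip(u,v)]);print(" offcut x",np.percentile(P[:,0],[1,99]).round(1),"y",np.percentile(P[:,1],[2,98]).round(1))
    m=(Z>.05)&(Z<.066)&(V<90)&(Sa>110)&(s[...,1]>0)&(s[...,1]<40)&(s[...,0]>5)&(s[...,0]<160)
    v,u=np.nonzero(m);P=S([ray(d,x,y,.058) for x,y in zip(u,v)]);print(" fence y",np.percentile(P[:,1],[2,98]).round(1),"x",np.percentile(P[:,0],[1,99]).round(1),np.median(Z[m]).round(4))
    m=(Z>.05)&(Z<.066)&(Sa<80)&(s[...,1]<-5)&(s[...,1]>-65)&(s[...,0]>-15)&(s[...,0]<170)
    v,u=np.nonzero(m);P=S([ray(d,x,y,.058) for x,y in zip(u,v)]);print(" housing y",np.percentile(P[:,1],[2,98]).round(1),"x",np.percentile(P[:,0],[1,99]).round(1))
```

```text
t 7.88 tcp [0.6163 0.0609 0.2061] yaw 94.74 shift tool [0.0008 0.0002 0.1301] turn [-0.002   0.0007 -0.0003] q [ 0.03  0.32  1.67 -0.    1.15 -0.05]
open 0.0212 grip 58.98 F [ 0.    0.32 -1.42]
wrist2 rod n 1615 xrange [45.6 87.5] fit y [ 0.0022 -1.6   ] y@ -1.5 z 0.2242
 offcut x [ 35.4 138.6] y [-16.1  -7.5]Traceback (most recent call last):
  File "<stdin>", line 14, in <module>
  File "<stdin>", line 3, in S
ValueError: operands could not be broadcast together with shapes (0,) (2,)
```

```bash
python3 -m handwheel '[{"linear":[0,0,0.03],"dr":[0,0,0]},{"linear":[0,0,0.03],"dr":[0,0,0]},{"linear":[0,0,0.006],"dr":[0,0,0]},{"linear":[0,0,0],"dr":[0,0,0]},{"linear":[0,0,0],"dr":[0,0,0]},{"linear":[0,0,0],"dr":[0,0,0]}]' >/dev/null
cat > m.py <<'E'
from h import *
O=np.array([.6135,.0935]);a=np.radians(94.76);ex=np.array([np.cos(a),np.sin(a)]);ey=np.array([-ex[1],ex[0]])
def S(p): p=np.asarray(p)[...,:2]-O; return np.stack([p@ex,p@ey],-1)*1000
def W(x,y): return O+(x*ex+y*ey)/1000
def rep(d,m,nm,h):
    v,u=np.nonzero(m)
    if len(v)<8: print(nm,"none");return
    P=S([ray(d,x,y,h) for x,y in zip(u,v)]);print(nm,len(v),"x",np.percentile(P[:,0],[1,99]).round(1),"y",np.percentile(P[:,1],[3,97]).round(1))
E
python3 - <<'E'
from m import *
goto(.6162,.0616,.076,94.76)
zt=robot.sense()["tcp_pos"][2]+.0187
for n in("wrist","top"):
    d=snap(n);save(d,n+"3");np.savez(n+"3.npz",**d);c=cloud(d);Z=c[...,2];s=S(c);x,y=s[...,0],s[...,1]
    hsv=cv2.cvtColor(d["img"],cv2.COLOR_RGB2HSV);H,Sa,V=[hsv[...,i].astype(int) for i in range(3)]
    print(n);rep(d,(abs(Z-zt)<.015)&(x>50)&(x<170)&(abs(y)<40),"rod",zt+.0025)
    rep(d,(Z<.055)&(Z>.035)&(V>140)&(Sa>70)&(abs(y)<15)&(x>0)&(x<160),"offcut",.048)
    rep(d,(Z>.05)&(Z<.066)&(V<110)&(Sa>110)&(y>0)&(y<45)&(x>5)&(x<160),"fence",.058)
    rep(d,(Z>.05)&(Z<.066)&(Sa<80)&(y<-5)&(y>-70)&(x>-15)&(x<175),"housing",.058)
E
```

```text
t 8.38 tcp [0.6185 0.0607 0.1428] yaw 94.69 shift tool [ 0.0011 -0.0025  0.0668] turn [ 0.0032  0.0003 -0.0011] q [ 0.03  0.39  1.71 -0.    1.03 -0.05]
open 0.0214 grip 58.99 F [ 0.53  0.57 -0.43]
wrist
rod 1360 x [50.5 83.9] y [-5.1 -0.7]
offcut 742 x [ 38.7 115.1] y [-15.   -8.2]
fence 2116 x [  7.1 116.3] y [ 3.6 23.2]
housing 11402 x [  8.6 115.9] y [-63.  -17.6]
top
rod 39 x [ 50.4 118.5] y [-2.2  2.6]
offcut 68 x [46.7 81.3] y [-11.8   0.3]
fence 178 x [  6.6 158.9] y [ 6.6 25.7]
housing 637 x [ 35.3 174.5] y [-60.6 -13.8]
```

View pics/wrist3.png

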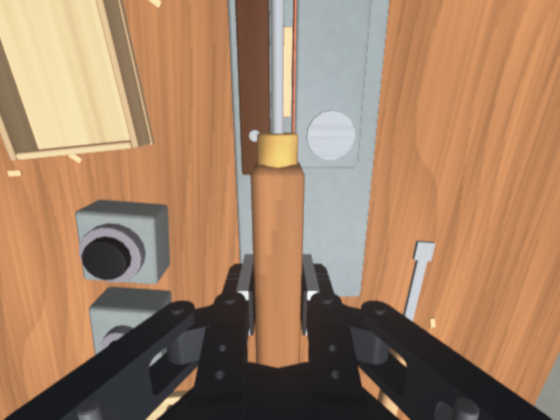

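Wrist view: the rod (col 278) lies over the fence side of the slot, with fence right edge at col 269, offcut 284–291 and housing from 297. The masks disagree by a few mm, so I'll take intensity profiles across the slot.

Run:
```python
from m import *
def prof(d,x,h,ys):
    P=np.array([[*W(x,y),h] for y in ys]);q=(P-d["xyz"])@d["rotation"]@d["K"].T;q=(q[:,:2]/q[:,2:]).astype(np.float32)
    I=cv2.remap(d["img"],q[:,0].reshape(1,-1),q[:,1].reshape(1,-1),1)[0];return I
ys=np.arange(-26,37,3)
print("y",ys.tolist())
d0=dict(np.load("top.npz"));d0["rotation"]=R.from_rotvec(d0["rotation"]).as_matrix()
for nm,d,xs in(("top0",d0,(20,75,130)),("top3",dict(np.load("top3.npz")),(130,)),("wrist3",dict(np.load("wrist3.npz")),(20,45,75,105))):
    for x in xs:
        I=prof(d,x,.058,ys);print(nm,x,"R",I[:,0].tolist(),"B",I[:,2].tolist())
d=dict(np.load("wrist3.npz"))
# edges in image row 60 and 110 
for r in (60,110): print(r,[(int(u),d["img"][r,u].tolist(),round(float(cloud(d)[r,u,2]),3)) for u in range(262,304,2)])
```

```text
y [-26, -23, -20, -17, -14, -11, -8, -5, -2, 1, 4, 7, 10, 13, 16, 19, 22, 25, 28, 31, 34]
top0 20 R [125, 122, 121, 116, 104, 91, 96, 113, 114, 107, 91, 78, 72, 73, 72, 70, 69, 59, 58, 89, 113] B [130, 127, 126, 115, 79, 53, 92, 118, 120, 112, 84, 47, 33, 32, 31, 31, 32, 29, 46, 88, 118]
top0 75 R [117, 118, 117, 117, 110, 132, 191, 207, 199, 151, 92, 76, 76, 76, 73, 72, 72, 57, 58, 93, 110] B [123, 123, 121, 112, 80, 75, 107, 118, 112, 85, 50, 37, 35, 34, 33, 34, 34, 30, 47, 95, 115]
top0 130 R [124, 109, 114, 108, 96, 86, 97, 113, 118, 114, 101, 86, 82, 81, 77, 74, 71, 62, 49, 89, 111] B [129, 113, 120, 110, 76, 55, 87, 116, 122, 120, 91, 49, 40, 37, 36, 34, 29, 29, 40, 92, 116]
top3 130 R [145, 139, 119, 92, 82, 77, 97, 119, 125, 126, 110, 92, 86, 88, 83, 77, 73, 65, 51, 71, 82] B [149, 145, 122, 95, 80, 72, 96, 123, 131, 130, 102, 52, 40, 42, 40, 35, 32, 36, 38, 65, 75]
wrist3 20 R [180, 180, 180, 208, 231, 241, 243, 243, 241, 232, 219, 186, 153, 113, 112, 109, 106, 158, 143, 203, 195] B [191, 191, 192, 101, 113, 122, 124, 123, 121, 112, 102, 88, 73, 57, 55, 55, 54, 162, 141, 97,
[... 1240 characters left out ...]
, [174, 183, 186], 0.058), (302, [174, 184, 186], 0.057)]
110 [(262, [116, 80, 60], 0.057), (264, [117, 80, 62], 0.056), (266, [117, 80, 61], 0.058), (268, [109, 78, 61], 0.057), (270, [131, 129, 127], 0.03), (272, [136, 137, 137], 0.16), (274, [173, 174, 176], 0.161), (276, [199, 202, 205], 0.161), (278, [207, 213, 218], 0.161), (280, [203, 208, 212], 0.16), (282, [193, 189, 187], 0.16), (284, [250, 225, 179], 0.048), (286, [252, 231, 181], 0.047), (288, [252, 230, 179], 0.047), (290, [227, 195, 159], 0.046), (292, [149, 109, 95], 0.044), (294, [195, 133, 112], 0.056), (296, [145, 149, 149], 0.056), (298, [175, 185, 188], 0.059), (300, [179, 188, 191], 0.057), (302, [179, 188, 191], 0.058)]
```

```bash
python3 -m handwheel '[{"linear":[0,0.0035,0],"dr":[0,0,0]},{"linear":[0,0,0.015],"dr":[0,0,0]},{"linear":[0,0,0.015],"dr":[0,0,0]},{"linear":[0,0,0.01],"dr":[0,0,0]},{"linear":[0,0,0],"dr":[0,0,0]}]'
python3 -m handwheel '[{"linear":[0,0,0.01],"dr":[0,0,0]},{"linear":[0,0,0.013],"dr":[0,0,0]},{"linear":[0,0,0],"dr":[0,0,0]},{"linear":[0,0,0],"dr":[0,0,0]}]'
python3 -c "
from m import *
goto(.6162,.0616,.076,94.76)
d=snap('scene');save(d,'scene4')
a=d['img'][150:250,310:430,::-1];cv2.imwrite('pics/c4.png',cv2.resize(a,(720,600),interpolation=2))"
```

```text
time_s: 8.9
tcp_pos: [0.619, 0.0616, 0.0987]
ee_rot: [-2.125, -2.31, 0.005]
wrist_force: [-0.4, -1.0, -1.0]
opening: 0.0213
grasp_force: 59.0
time_s: 9.23
tcp_pos: [0.6196, 0.0616, 0.0766]
ee_rot: [-2.126, -2.31, 0.003]
wrist_force: [0.6, -0.7, -0.4]
opening: 0.0213
grasp_force: 59.0
t 9.23 tcp [0.6196 0.0616 0.0766] yaw 94.76 shift tool [ 0.0003 -0.0034  0.0006] turn [-0.0025 -0.0001 -0.0001] q [ 0.03  0.48  1.73 -0.    0.93 -0.05]
open 0.0213 grip 58.99 F [ 0.56 -0.68 -0.4 ]
```

View pics/c4.png

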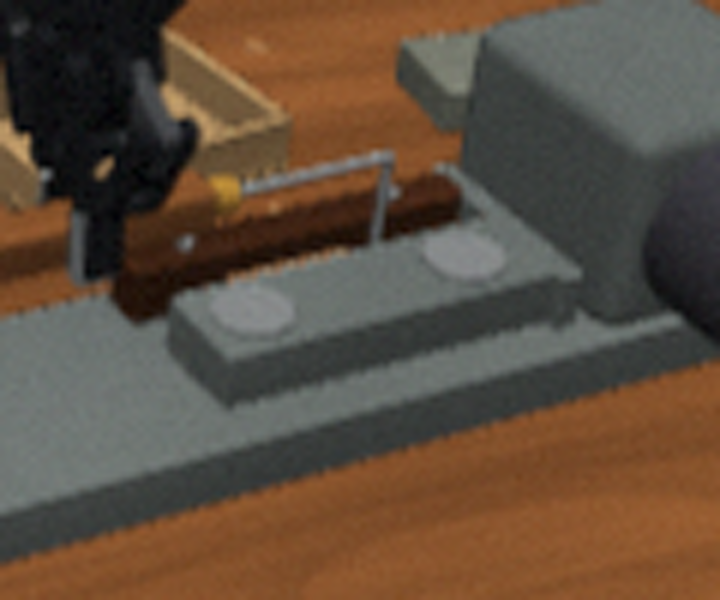

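The scene crop shows the hook down in the slot (crop (378,240)), behind the offcut's far end (≈(345,250)). Now I drag.

```bash
python3 -m handwheel '[{"linear":[-0.006,0,0],"dr":[0,0,0]},{"linear":[-0.006,0,0],"dr":[0,0,0]},{"linear":[-0.006,0,0],"dr":[0,0,0]},{"linear":[-0.01,0,0],"dr":[0,0,0]},{"linear":[-0.012,0,0],"dr":[0,0,0]},{"linear":[-0.012,0,0],"dr":[0,0,0]}]'
python3 -m handwheel '[{"linear":[-0.012,0,0],"dr":[0,0,0]},{"linear":[-0.012,0,0],"dr":[0,0,0]},{"linear":[-0.012,0,0],"dr":[0,0,0]},{"linear":[-0.012,0,0],"dr":[0,0,0]},{"linear":[-0.012,0,0],"dr":[0,0,0]},{"linear":[-0.012,0,0],"dr":[0,0,0]},{"linear":[-0.010,0,0],"dr":[0,0,0]},{"linear":[-0.008,0,0],"dr":[0,0,0]},{"linear":[-0.004,0,0],"dr":[0,0,0]},{"linear":[-0.002,0,0],"dr":[0,0,0]},{"linear":[0,0,0],"dr":[0,0,0]},{"linear":[0,0,0],"dr":[0,0,0]}]'
python3 - <<'E'
from m import *
goto(.6162,.0616,.076,94.76)
d=snap('scene');save(d,'scene5');t=snap('top')
a=d['img'][150:250,250:400,::-1];b=t['img'][150:250,150:300,::-1];cv2.imwrite('pics/c5.png',np.hstack([cv2.resize(a,(400,267),interpolation=2),cv2.resize(b,(400,267),interpolation=2)]))
c=cloud(t);Z=c[...,2];s=S(c);x,y=s[...,0],s[...,1]
hsv=cv2.cvtColor(t["img"],cv2.COLOR_RGB2HSV)
rep(t,(Z<.056)&(Z>.038)&(hsv[...,2]>150)&(hsv[...,1]>70)&(abs(y)<60)&(x>-130)&(x<160),"offcut",.048)
E
```

```text
time_s: 9.78
tcp_pos: [0.6252, 0.0084, 0.078]
ee_rot: [2.127, 2.311, 0.0]
wrist_force: [-0.3, 0.9, -0.8]
opening: 0.0211
grasp_force: 59.0
time_s: 10.78
tcp_pos: [0.6328, -0.0855, 0.0777]
ee_rot: [-2.127, -2.312, -0.0]
wrist_force: [-0.0, -0.5, -1.4]
opening: 0.021
grasp_force: 59.0
t 10.78 tcp [ 0.6328 -0.0855  0.0777] yaw 94.77 shift tool [ 0.148  -0.0043  0.0017] turn [-0.0002 -0.0003  0.0001] q [-0.2   0.51  1.7   0.    0.94 -0.29]
open 0.021 grip 58.99 F [-0.04 -0.46 -1.36]
offcut 70 x [-84.6 -34.1] y [-32.5  -3. ]
```

View pics/c5.png

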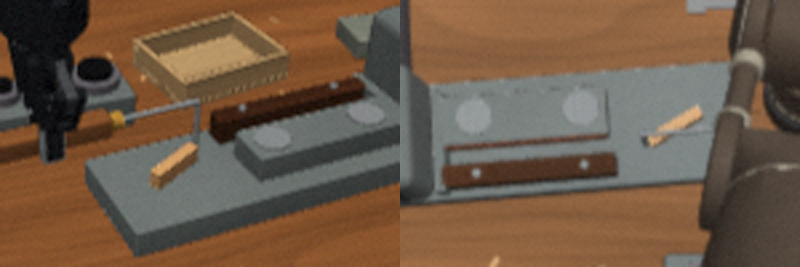

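Offcut is fully out on the ledge, centre about (-59,-18) mm in the sander frame and skewed about 30°. Lifting the pick and turning back.

```bash
python3 -m handwheel '[{"linear":[0,0,-0.01],"dr":[0,0,0]},{"linear":[0,0,-0.03],"dr":[0,0,0]},{"linear":[0,0,-0.03],"dr":[0,0,0]},{"linear":[0,0,-0.03],"dr":[0,0,0]},{"linear":[0,0,-0.03],"dr":[0,0,0]},{"linear":[0,0,0],"dr":[0,0,0.06]},{"linear":[0,0,0],"dr":[0,0,0.12]},{"linear":[0,0,0],"dr":[0,0,0.12]},{"linear":[0,0,0],"dr":[0,0,0.12]},{"linear":[0,0,0],"dr":[0,0,0.12]},{"linear":[0,0,0],"dr":[0,0,0.12]},{"linear":[0,0,0],"dr":[0,0,0.12]}]'
python3 -m handwheel '[{"linear":[0,0,0],"dr":[0,0,0.12]},{"linear":[0,0,0],"dr":[0,0,0.12]},{"linear":[0,0,0],"dr":[0,0,0.12]},{"linear":[0,0,0],"dr":[0,0,0.12]},{"linear":[0,0,0],"dr":[0,0,0.12]},{"linear":[0,0,0],"dr":[0,0,0.084]},{"linear":[0,0,0],"dr":[0,0,0]},{"linear":[0,0,0],"dr":[0,0,0]},{"linear":[0,0,0],"dr":[0,0,0]}]' >/dev/null
python3 -c "
from m import *
goto(.4647,-.2509,.2061,10.9)
t=snap('top');np.savez('top6.npz',**t)
c=cloud(t);Z=c[...,2];s=S(c);x,y=s[...,0],s[...,1]
hsv=cv2.cvtColor(t['img'],cv2.COLOR_RGB2HSV)
m=(Z<.056)&(Z>.038)&(hsv[...,2]>150)&(hsv[...,1]>70)&(abs(y)<80)&(x>-130)&(x<0)
v,u=np.nonzero(m);P=np.array([ray(t,a,b,.048)[:2]*1000 for a,b in zip(u,v)],np.float32)
r=cv2.minAreaRect(P);print(len(v),r,cv2.boxPoints(r).round(0).tolist())
"
```

```text
time_s: 11.88
tcp_pos: [0.6329, -0.0854, 0.2087]
ee_rot: [2.85, 1.322, 0.001]
wrist_force: [-0.2, -0.4, -0.5]
opening: 0.0212
grasp_force: 59.0
t 12.63 tcp [ 0.633  -0.0856  0.2082] yaw 11.0 shift tool [-0.1967  0.1301  0.0021] turn [ 0.0001 -0.0004  0.0018] q [-0.2   0.35  1.62  0.    1.17  1.18]
open 0.0212 grip 58.99 F [-0.81 -0.43 -1.11]
95 ((636.3984375, 36.87632751464844), (11.108762741088867, 57.918701171875), 31.673019409179688) [[616.0, 59.0], [647.0, 9.0], [656.0, 15.0], [626.0, 64.0]]
```

```bash
python3 -m handwheel '[{"linear":[-0.0140,0.0093,0],"dr":[0,0,0]},{"linear":[-0.0281,0.0186,0],"dr":[0,0,0]},{"linear":[-0.0281,0.0186,0],"dr":[0,0,0]},{"linear":[-0.0281,0.0186,0],"dr":[0,0,0]},{"linear":[-0.0281,0.0186,0],"dr":[0,0,0]},{"linear":[-0.0281,0.0186,0],"dr":[0,0,0]},{"linear":[-0.0281,0.0186,0],"dr":[0,0,0]},{"linear":[-0.0140,0.0093,0],"dr":[0,0,0.002]},{"linear":[0,0,0],"dr":[0,0,0]},{"linear":[0,0,0],"dr":[0,0,0]}]'
python3 - <<'E'
from m import *
for i in range(3): goto(.4647,-.2509,.2061,10.9)
t=snap('top');c=cloud(t);Z=c[...,2]
m=np.zeros(Z.shape,bool);m[180:300,330:395]=1
for nm,lo,hi,h in(("handle",.22,.245,.236),):
    k=m&(Z>lo)&(Z<hi);print(nm,k.sum())
w=snap('wrist');save(w,'w7');c=cloud(w);Z=c[...,2];M=(Z>.21)&(Z<.24);print("held",M.sum())
b=(Z>.005)&(Z<.016);P=c[b][:,:2]*1000;P=P[(abs(P[:,0]-460)<100)&(abs(P[:,1]+250)<60)];r=cv2.minAreaRect(P.astype(np.float32));print("base",r)
E
```

```text
time_s: 13.52
tcp_pos: [0.4641, -0.2514, 0.2081]
ee_rot: [-3.128, -0.292, -0.001]
wrist_force: [-0.0, 0.5, 0.3]
opening: 0.0214
grasp_force: 59.0
t 13.52 tcp [ 0.4641 -0.2514  0.2081] yaw 10.67 shift tool [ 0.0007 -0.0003  0.002 ] turn [ 0.     -0.0008 -0.004 ] q [-0.58  0.15  1.88  0.    1.11  0.81]
open 0.0214 grip 58.98 F [-0.    0.47  0.26]
t 13.52 tcp [ 0.4641 -0.2514  0.2081] yaw 10.67 shift tool [ 0.0007 -0.0003  0.002 ] turn [ 0.     -0.0008 -0.004 ] q [-0.58  0.15  1.88  0.    1.11  0.81]
open 0.0214 grip 58.98 F [-0.    0.47  0.26]
t 13.52 tcp [ 0.4641 -0.2514  0.2081] yaw 10.67 shift tool [ 0.0007 -0.0003  0.002 ] turn [ 0.     -0.0008 -0.004 ] q [-0.58  0.15  1.88  0.    1.11  0.81]
open 0.0214 grip 58.98 F [-0.    0.47  0.26]
handle 454
held 14263
base ((465.3601989746094, -251.30320739746094), (159.36106872558594, 80.10452270507812), 10.954998016357422)
```

```bash
python3 -m handwheel '[{"linear":[0,0,0.03],"dr":[0,0,0]},{"linear":[0,0,0.03],"dr":[0,0,0]},{"linear":[0,0,0.03],"dr":[0,0,0]},{"linear":[0,0,0.03],"dr":[0,0,0]},{"linear":[0,0,0.015],"dr":[0,0,0]},{"linear":[0,0,0.01],"dr":[0,0,0]},{"linear":[0,0,0.005],"dr":[0,0,0]},{"linear":[0,0,0.001],"dr":[0,0,0]},{"linear":[0,0,0],"dr":[0,0,0]}]'
python3 -m handwheel '[{"linear":[0,0,0],"dr":[0,0,0]},{"linear":[0,0,0],"dr":[0,0,0]},{"linear":[0,0,0],"dr":[0,0,0]},{"linear":[0,0,0],"dr":[0,0,0]},{"linear":[0,0,0],"dr":[0,0,0]},{"linear":[0,0,0],"dr":[0,0,0]},{"linear":[0,0,0],"dr":[0,0,0]}]' -1
python3 -m handwheel '[{"linear":[0,0,-0.02],"dr":[0,0,0]},{"linear":[0,0,-0.03],"dr":[0,0,0]},{"linear":[0,0,-0.03],"dr":[0,0,0]},{"linear":[0,0,-0.03],"dr":[0,0,0]},{"linear":[0,0,-0.03],"dr":[0,0,0]},{"linear":[0,0,0],"dr":[0,0,0]},{"linear":[0,0,0],"dr":[0,0,0]}]'
python3 - <<'E'
from m import *
goto(.6364,.0369,.15,31.8)
w=snap('wrist');save(w,'w8');c=cloud(w);Z=c[...,2]
m=((Z>.081)&(Z<.092)).astype(np.uint8)
n,l,st,_=cv2.connectedComponentsWithStats(m);k=1+np.argmax(st[1:,4]);P=c[l==k]
r=cv2.minAreaRect((P[:,:2]*1000).astype(np.float32));print("handle",r,np.median(P[:,2]))
E
```

```text
time_s: 14.37
tcp_pos: [0.4652, -0.25, 0.0583]
ee_rot: [-3.127, -0.297, 0.001]
wrist_force: [-2.0, 0.6, 2.0]
opening: 0.021
grasp_force: 59.4
time_s: 14.95
tcp_pos: [0.4644, -0.2509, 0.0567]
ee_rot: [-3.128, -0.294, -0.0]
wrist_force: [-0.8, -0.2, 0.1]
opening: 0.0854
grasp_force: 0.0
time_s: 15.53
tcp_pos: [0.466, -0.2519, 0.1993]
ee_rot: [3.124, 0.294, 0.007]
wrist_force: [-0.1, -0.1, -0.9]
opening: 0.0855
grasp_force: 0.0
t 15.53 tcp [ 0.466  -0.2519  0.1993] yaw 10.75 shift tool [ 0.2211 -0.2521  0.0493] turn [ 0.0046 -0.0033 -0.3673] q [-0.58  0.16  1.89 -0.    1.09  0.81]
open 0.0855 grip 0.0 F [-0.05 -0.1  -0.9 ]
handle ((463.45867919921875, -250.76234436035156), (150.0668487548828, 21.999549865722656), 10.98890209197998) 0.08520490873904932
```

```bash
python3 -m handwheel '[{"linear":[0,0,0],"dr":[0,0,-0.12]},{"linear":[0,0,0],"dr":[0,0,-0.12]},{"linear":[0,0,0],"dr":[0,0,-0.12]},{"linear":[0,0,0],"dr":[0,0,-0.12]},{"linear":[0,0,0],"dr":[0,0,-0.12]},{"linear":[0,0,0],"dr":[0,0,-0.12]},{"linear":[0,0,0],"dr":[0,0,-0.12]},{"linear":[0,0,0],"dr":[0,0,-0.12]}]' >/dev/null
python3 -m handwheel '[{"linear":[0,0,0],"dr":[0,0,-0.12]},{"linear":[0,0,0],"dr":[0,0,-0.12]},{"linear":[0,0,0],"dr":[0,0,-0.12]},{"linear":[0,0,0],"dr":[0,0,-0.12]},{"linear":[0,0,0],"dr":[0,0,-0.12]},{"linear":[0,0,0],"dr":[0,0,-0.12]},{"linear":[0,0,0],"dr":[0,0,-0.12]},{"linear":[0,0,0],"dr":[0,0,-0.12]},{"linear":[0,0,0],"dr":[0,0,-0.018]},{"linear":[0,0,0],"dr":[0,0,0]}]' >/dev/null
python3 -c "
from m import *
goto(.6364,.0369,.12,121.8)"
```

```text
t 17.08 tcp [ 0.4633 -0.2501  0.1949] yaw 121.68 shift tool [0.1531 0.2982 0.0749] turn [-0.0015 -0.0033 -0.0022] q [-0.58  0.16  1.9   0.    1.09 -1.13]
open 0.0854 grip 0.0 F [0.05 0.06 0.13]
```

```bash
python3 -m handwheel '[{"linear":[0.0085,0.0166,0],"dr":[0,0,0]},{"linear":[0.017,0.0331,0],"dr":[0,0,0]},{"linear":[0.017,0.0331,0],"dr":[0,0,0]},{"linear":[0.017,0.0331,0],"dr":[0,0,0]},{"linear":[0.017,0.0331,0],"dr":[0,0,0]},{"linear":[0.017,0.0331,0],"dr":[0,0,0]},{"linear":[0.017,0.0331,0],"dr":[0,0,0]},{"linear":[0.017,0.0331,0],"dr":[0,0,0]},{"linear":[0.017,0.0331,0],"dr":[0,0,0]},{"linear":[0.0085,0.0166,0],"dr":[0,0,0]},{"linear":[0,0,0],"dr":[0,0,0]},{"linear":[0,0,0],"dr":[0,0,0]}]' >/dev/null
python3 -c "
from m import *
goto(.6364,.0369,.034,121.8)
t=snap('wrist');save(t,'w9')
c=cloud(t);Z=c[...,2];s=S(c);x,y=s[...,0],s[...,1]
hsv=cv2.cvtColor(t['img'],cv2.COLOR_RGB2HSV)
m=(Z<.058)&(Z>.04)&(hsv[...,2]>150)&(hsv[...,1]>50)&(abs(y)<80)&(x>-130)&(x<10)
v,u=np.nonzero(m);P=np.array([ray(t,a,b,.048)[:2]*1000 for a,b in zip(u,v)],np.float32)
r=cv2.minAreaRect(P);print(len(v),r,cv2.boxPoints(r).round(0).tolist(),np.median(Z[m]))
"
```

```text
t 18.08 tcp [0.6365 0.0371 0.1955] yaw 121.83 shift tool [-2.000e-04  1.000e-04  1.615e-01] turn [-0.0023 -0.0007  0.0005] q [-0.01  0.37  1.63 -0.    1.15 -0.56]
open 0.0857 grip 0.0 F [ 0.07  0.62 -0.37]
658 ((632.5792846679688, 54.478633880615234), (24.10110092163086, 97.27310943603516), 17.760618209838867) [[606.0, 97.0], [636.0, 4.0], [659.0, 12.0], [629.0, 104.0]] 0.047470599300008826
```

View pics/w9.png

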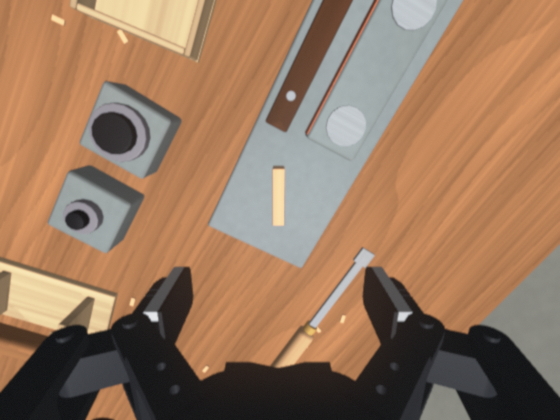

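Wrist view: offcut upright at cols 273–285, rows 167–225, aligned with the gripper. I'll place its centre.

```bash
python3 -c "
from m import *
t=snap('wrist');M=R.from_rotvec(robot.sense()['ee_rot']).as_matrix()
hsv=cv2.cvtColor(t['img'],cv2.COLOR_RGB2HSV);m=np.zeros(hsv.shape[:2],bool);m[155:240,262:298]=1;m&=(hsv[...,1]>70)&(hsv[...,2]>150)
v,u=np.nonzero(m);P=np.array([ray(t,a,b,.048)*1000 for a,b in zip(u,v)]);r=cv2.minAreaRect(P[:,:2].astype(np.float32));print(len(u),r)
goto(r[0][0]/1000,r[0][1]/1000,.034,121.8)"
python3 -m handwheel '[{"linear":[0,0,0.03],"dr":[0,0,0]},{"linear":[0,0,0.03],"dr":[0,0,0]},{"linear":[0,0,0.03],"dr":[0,0,0]},{"linear":[0,0,0],"dr":[0,0,0]}]'
```

```text
624 ((638.62744140625, 36.53847122192383), (10.886823654174805, 57.57958221435547), 31.5859317779541)
t 18.18 tcp [0.636  0.0354 0.1958] yaw 121.72 shift tool [-0.0006  0.0032  0.1618] turn [-0.0023 -0.0007 -0.0015] q [-0.01  0.37  1.63 -0.    1.15 -0.57]
open 0.0853 grip 0.0 F [ 0.59 -0.42 -0.  ]
time_s: 18.52
tcp_pos: [0.6304, 0.0345, 0.0998]
ee_rot: [-1.526, -2.732, 0.011]
wrist_force: [-1.8, -0.3, -1.0]
opening: 0.0853
grasp_force: 0.0
```

```bash
python3 -m handwheel '[{"linear":[0,0.002,0.025],"dr":[0,0,0]},{"linear":[0,0,0.025],"dr":[0,0,0]},{"linear":[0,0,0.015],"dr":[0,0,0]},{"linear":[0,0,0.005],"dr":[0,0,0]},{"linear":[0,0,0.002],"dr":[0,0,0]},{"linear":[0,0,0],"dr":[0,0,0]},{"linear":[0,0,0],"dr":[0,0,0]}]'
python3 -m handwheel '[{"linear":[0,0,0],"dr":[0,0,0]},{"linear":[0,0,0],"dr":[0,0,0]},{"linear":[0,0,0],"dr":[0,0,0]},{"linear":[0,0,0],"dr":[0,0,0]},{"linear":[0,0,0],"dr":[0,0,0]},{"linear":[0,0,0],"dr":[0,0,0]},{"linear":[0,0,0],"dr":[0,0,0]},{"linear":[0,0,0],"dr":[0,0,0]}]' 1 30
```

```text
time_s: 19.1
tcp_pos: [0.6401, 0.0371, 0.0365]
ee_rot: [1.527, 2.743, 0.002]
wrist_force: [-0.3, 0.1, -0.1]
opening: 0.0855
grasp_force: 0.0
time_s: 19.77
tcp_pos: [0.639, 0.0373, 0.035]
ee_rot: [1.528, 2.745, 0.0]
wrist_force: [0.5, -0.2, 2.2]
opening: 0.0113
grasp_force: 31.0
```

```bash
python3 -m handwheel '[{"linear":[0,0,-0.02],"dr":[0,0,0]},{"linear":[0,0,-0.03],"dr":[0,0,0]},{"linear":[0,0,-0.03],"dr":[0,0,0]},{"linear":[0,0,-0.03],"dr":[0,0,0]},{"linear":[0,0,0],"dr":[0,0,0]},{"linear":[0,0,0],"dr":[0,0,0]}]'
python3 -c "
from m import *
goto(.4286,.160,.014,121.8)"
```

```text
time_s: 20.27
tcp_pos: [0.6408, 0.0373, 0.1477]
ee_rot: [1.525, 2.741, 0.004]
wrist_force: [0.2, -0.6, 0.0]
opening: 0.0112
grasp_force: 30.8
t 20.27 tcp [0.6408 0.0373 0.1477] yaw 121.8 shift tool [ 0.2165 -0.1163  0.1324] turn [0.0048 0.0031 0.    ] q [-0.01  0.42  1.66 -0.    1.05 -0.56]
open 0.0112 grip 30.8 F [ 0.19 -0.63  0.  ]
```

```bash
python3 -m handwheel '[{"linear":[0.0155,-0.0083,0],"dr":[0,0,0]},{"linear":[0.0309,-0.0166,0],"dr":[0,0,0]},{"linear":[0.0309,-0.0166,0],"dr":[0,0,0]},{"linear":[0.0309,-0.0166,0],"dr":[0,0,0]},{"linear":[0.0309,-0.0166,0],"dr":[0,0,0]},{"linear":[0.0309,-0.0166,0],"dr":[0,0,0]},{"linear":[0.0309,-0.0166,0],"dr":[0,0,0]},{"linear":[0.0155,-0.0083,0],"dr":[0,0,0]},{"linear":[0,0,0],"dr":[0,0,0]},{"linear":[0,0,0],"dr":[0,0,0]}]'
python3 -c "
from m import *
goto(.4286,.160,.014,121.8)"
```

```text
time_s: 21.1
tcp_pos: [0.4242, 0.16, 0.1434]
ee_rot: [-1.524, -2.745, 0.003]
wrist_force: [0.7, 0.4, 0.5]
opening: 0.0111
grasp_force: 30.8
t 21.1 tcp [0.4242 0.16   0.1434] yaw 121.91 shift tool [-0.0024  0.004   0.1294] turn [-0.0025 -0.0004  0.0019] q [ 0.26  0.09  2.1  -0.    0.96 -0.29]
open 0.0111 grip 30.83 F [0.67 0.44 0.49]
```

```bash
python3 -m handwheel '[{"linear":[0,0,0.03],"dr":[0,0,0]},{"linear":[0,0,0.03],"dr":[0,0,0]},{"linear":[0,0,0.03],"dr":[0,0,0]},{"linear":[0,0,0.02],"dr":[0,0,0]},{"linear":[0,0,0.012],"dr":[0,0,0]},{"linear":[0,0,0.005],"dr":[0,0,0]},{"linear":[0,0,0],"dr":[0,0,0]},{"linear":[0,0,0],"dr":[0,0,0]}]'
python3 -m handwheel '[{"linear":[0,0,0],"dr":[0,0,0]},{"linear":[0,0,0],"dr":[0,0,0]},{"linear":[0,0,0],"dr":[0,0,0]},{"linear":[0,0,0],"dr":[0,0,0]},{"linear":[0,0,0],"dr":[0,0,0]}]' 0.3
python3 -m handwheel '[{"linear":[0,0,-0.02],"dr":[0,0,0]},{"linear":[0,0,-0.03],"dr":[0,0,0]},{"linear":[0,0,-0.03],"dr":[0,0,0]},{"linear":[0,0,-0.03],"dr":[0,0,0]},{"linear":[0,0,-0.02],"dr":[0,0,0]},{"linear":[0,0,0],"dr":[0,0,0]},{"linear":[0,0,0],"dr":[0,0,0]}]'
python3 - <<'E'
from m import *
goto(.473,-.090,.1,121.8)
w=snap('wrist');t=snap('scene')
cv2.imwrite('pics/c10.png',np.hstack([cv2.resize(w['img'][...,::-1],(400,300)),cv2.resize(t['img'][120:240,230:390,::-1],(400,300),interpolation=2)]))
E
```

```text
time_s: 21.77
tcp_pos: [0.4268, 0.1597, 0.0177]
ee_rot: [1.529, 2.744, 0.0]
wrist_force: [-0.2, -0.3, 0.2]
opening: 0.0113
grasp_force: 30.8
time_s: 22.18
tcp_pos: [0.4263, 0.1602, 0.0183]
ee_rot: [1.527, 2.744, 0.001]
wrist_force: [0.4, 0.8, -0.2]
opening: 0.03
grasp_force: 0.0
time_s: 22.77
tcp_pos: [0.4271, 0.1604, 0.1494]
ee_rot: [1.526, 2.743, 0.004]
wrist_force: [0.5, 0.3, -0.3]
opening: 0.0298
grasp_force: 0.0
t 22.77 tcp [0.4271 0.1604 0.1494] yaw 121.81 shift tool [-0.2369 -0.0932  0.0493] turn [0.0039 0.0012 0.0001] q [ 0.26  0.08  2.09 -0.    0.97 -0.29]
open 0.0298 grip 0.0 F [ 0.52  0.29 -0.32]
```

View pics/c10.png

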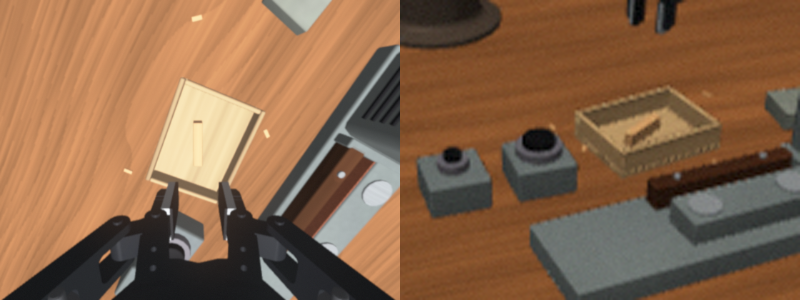

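Both views show the offcut lying inside the tray (wrist half (197,145), scene half (643,128)). Now the reset button.

```bash
python3 -m handwheel '[{"linear":[-0.0148,-0.0058,0],"dr":[0,0,0]},{"linear":[-0.0296,-0.01165,0],"dr":[0,0,0]},{"linear":[-0.0296,-0.01165,0],"dr":[0,0,0]},{"linear":[-0.0296,-0.01165,0],"dr":[0,0,0]},{"linear":[-0.0296,-0.01165,0],"dr":[0,0,0]},{"linear":[-0.0296,-0.01165,0],"dr":[0,0,0]},{"linear":[-0.0296,-0.01165,0],"dr":[0,0,0]},{"linear":[-0.0296,-0.01165,0],"dr":[0,0,0]},{"linear":[-0.0148,-0.0058,0],"dr":[0,0,0]},{"linear":[0,0,0],"dr":[0,0,0]},{"linear":[0,0,0],"dr":[0,0,0]}]' 1
python3 -m handwheel '[{"linear":[0,0,0.03],"dr":[0,0,0]},{"linear":[0,0,0.03],"dr":[0,0,0]},{"linear":[0,0,0.01],"dr":[0,0,0]},{"linear":[0,0,0],"dr":[0,0,0]},{"linear":[0,0,0],"dr":[0,0,0]}]'
python3 -c "
from m import *
goto(.473,-.0895,.056,121.8)"
```

```text
time_s: 23.78
tcp_pos: [0.4702, -0.0905, 0.146]
ee_rot: [-1.529, -2.74, 0.001]
wrist_force: [0.1, -0.7, -0.1]
opening: -0.0
grasp_force: 0.0
time_s: 24.2
tcp_pos: [0.4706, -0.0892, 0.0771]
ee_rot: [-1.525, -2.744, 0.001]
wrist_force: [1.1, 0.3, 0.8]
opening: -0.0001
grasp_force: 0.0
t 24.2 tcp [ 0.4706 -0.0892  0.0771] yaw 121.87 shift tool [-0.0016  0.0019  0.0211] turn [-0.0018 -0.0022  0.0012] q [-0.28  0.25  2.07  0.    0.82 -0.83]
open -0.0001 grip 0.0 F [1.06 0.32 0.8 ]
```

```bash
python3 -m handwheel '[{"linear":[-0.001,0.0015,0.01],"dr":[0,0,0]},{"linear":[0,0,0.006],"dr":[0,0,0]},{"linear":[0,0,0.004],"dr":[0,0,0]},{"linear":[0,0,0.002],"dr":[0,0,0]},{"linear":[0,0,0],"dr":[0,0,0]},{"linear":[0,0,0],"dr":[0,0,0]}]'
```

```text
time_s: 24.7
tcp_pos: [0.4748, -0.0905, 0.0568]
ee_rot: [1.527, 2.742, 0.002]
wrist_force: [2.4, 2.3, 5.0]
opening: 0.0
grasp_force: 2.2
```

```bash
python3 -m handwheel '[{"linear":[0,0,0.002],"dr":[0,0,0]},{"linear":[0,0,0],"dr":[0,0,0]},{"linear":[0,0,0],"dr":[0,0,0]}]'
```

```text
time_s: 24.95
tcp_pos: [0.4749, -0.0905, 0.0559]
ee_rot: [1.527, 2.743, 0.002]
wrist_force: [-0.9, 1.9, 13.5]
opening: 0.0003
grasp_force: 6.6
```

Force 13.5 N means the button is at its stop. Let up and go to the start button.

```bash
python3 -m handwheel '[{"linear":[0,0,-0.01],"dr":[0,0,0]},{"linear":[0,0,-0.02],"dr":[0,0,0]},{"linear":[0,0,0],"dr":[0,0,0]},{"linear":[0,0,0],"dr":[0,0,0]}]'
python3 -c "
from m import *
goto(.4728,.0098,.056,121.8)"
```

```text
time_s: 25.28
tcp_pos: [0.4736, -0.0907, 0.0844]
ee_rot: [1.527, 2.744, -0.0]
wrist_force: [-0.3, -0.1, -1.2]
opening: 0.0004
grasp_force: 0.0
t 25.28 tcp [ 0.4736 -0.0907  0.0844] yaw 121.81 shift tool [0.0859 0.0523 0.0283] turn [0.0006 0.0013 0.0001] q [-0.28  0.24  2.07 -0.    0.83 -0.83]
open 0.0004 grip 0.0 F [-0.32 -0.15 -1.2 ]
```

```bash
python3 -m handwheel '[{"linear":[0.0215,0.013,0],"dr":[0,0,0]},{"linear":[0.0215,0.013,0],"dr":[0,0,0]},{"linear":[0.0215,0.013,0],"dr":[0,0,0]},{"linear":[0.0215,0.013,0],"dr":[0,0,0]},{"linear":[0,0,0],"dr":[0,0,0]},{"linear":[0,0,0.012],"dr":[0,0,0]},{"linear":[0,0,0.008],"dr":[0,0,0]},{"linear":[0,0,0.005],"dr":[0,0,0]},{"linear":[0,0,0.004],"dr":[0,0,0]},{"linear":[0,0,0.001],"dr":[0,0,0]},{"linear":[0,0,0],"dr":[0,0,0]},{"linear":[0,0,0],"dr":[0,0,0]}]'
```

```text
time_s: 26.28
tcp_pos: [0.471, 0.0101, 0.0557]
ee_rot: [-1.527, -2.74, 0.002]
wrist_force: [-8.5, 2.6, 22.9]
opening: -0.0001
grasp_force: 11.6
```

Fully down (23 N, past the spring force). Let up and rise.

```bash
python3 -m handwheel '[{"linear":[0,0,-0.01],"dr":[0,0,0]},{"linear":[0,0,-0.03],"dr":[0,0,0]},{"linear":[0,0,-0.04],"dr":[0,0,0]},{"linear":[0,0,-0.04],"dr":[0,0,0]},{"linear":[0,0,0],"dr":[0,0,0]},{"linear":[0,0,0],"dr":[0,0,0]},{"linear":[0,0,0],"dr":[0,0,0]},{"linear":[0,0,0],"dr":[0,0,0]}]'
python3 - <<'E'
from m import *
s=snap('scene');c=cloud(s);Z=c[...,2];X,Y=c[...,0],c[...,1]
hsv=cv2.cvtColor(s['img'],cv2.COLOR_RGB2HSV)
for nm,p in(("start",(.473,.010)),("reset",(.473,-.0895))):
    m=(np.hypot(X-p[0],Y-p[1])<.012)&(Z>.04)&(hsv[...,2]<60);print(nm,m.sum(),np.median(Z[m]))
print(job.sign_off())
E
```

```text
time_s: 26.95
tcp_pos: [0.4705, 0.0098, 0.1718]
ee_rot: [-1.527, -2.741, 0.003]
wrist_force: [-1.0, 0.6, -0.7]
opening: 0.0003
grasp_force: 0.0
start 143 0.20825274026730461
reset 17 0.05924603252147109
the job is handed in; nothing more can be done
None
```

The job is handed in: the offcut is in the tray, the pick is back in its cradle, and reset then start were each pressed fully down and let up, in about 27 s; no verdict came back, and the last check that the buttons were up was weak (reset top read 59 mm against 62 mm, start was hidden by the gripper).

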